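# Gather the offcuts in one corner of a tipped basket

### The job

Put the bamboo ring and the short stick, which lie on the bench to the left of the lattice basket, into the basket with the two blocks. Then grip the far rim of the basket and tip it steeply, some 40 degrees, toward its near corner on the side where the bamboo mug stands, until all four pieces have slid together into that corner. Finish holding the basket tipped and still in the gripper, with the pieces inside, so that I can scoop them into the mug; leave the mug, tape roll and glue bottle where they stand.

Things in the scene. Friction and masses are not known exactly. Their poses are not given: they have to be found in the camera images.
- basket: Moulded lattice basket, open on top, loose on the bench, long sides across the robot's view. Floor 128 x 184 mm, rim 169 x 225 mm, 72 mm high, about 0.13 kg; walls 2.2 mm thick, leaning outward 14.5 degrees. Smooth plastic (friction 0.25 on the pieces): they slide on its floor from 14 degrees of tilt, and along a wall into the corner from about 30. Origin: centre of the underside, z up.
- basket_mid_floor (a point): Centre of the basket's inner floor, 4 mm above the underside. Axes, as for all points of the basket: x across the basket away from the robot (short side), y along the long side to the robot's left, z up out of the basket.
- corner_near_left (a point): Inner floor corner of the basket on the robot's side, left (-64, +92 mm from the floor centre); the basket can be tipped about this corner as it rests on the bench.
- corner_near_right (a point): Inner floor corner of the basket on the robot's side, right (-64, -92 mm from the floor centre); the basket can be tipped about this corner as it rests on the bench.
- rim_far_left (a point): Point on the upper edge of the far long wall, 55 mm left of its middle, 84.5 mm beyond the floor centre, 72 mm above the underside. A place to pinch the wall from above, one finger inside; the wall runs down from here and toward the robot, 14.5 degrees off the basket's z. Diagonally opposite corner_near_right.
- rim_far_right (a point): The same on the far wall, 55 mm right of its middle. Diagonally opposite corner_near_left.
- ring: Bamboo ring offcut lying flat on the bench, 42 x 45 mm outside, about 35 mm inside, 12 mm high, 20 g; take it across the outside, flat like a disc: no finger can enter the hole (the simulation closes it). Origin: centre of the underside; z up.
- stick: Short square split stick lying on the bench, 60 mm long, 11 mm wide, 9 mm high, 14 g. Origin: centre of the underside; z up; it runs along the direction 15.6 degrees counter-clockwise from its own x axis seen from above.
- block_small: Sawn wooden block, 26 x 21 x 21 mm, 12 g, in the far half of the basket. Origin: centre of the underside.
- block_flat: Flat pale wooden block, 39 x 30 x 13 mm, 9 g, also in the far half of the basket. Origin: centre of the underside.
- mug: Bamboo mug without handle, about 94 mm across and 90 mm high, standing on the bench toward the robot, off one of the basket's two near corners: to the left (y about +0.4) or to the right (y about -0.06). It tells which corner is wanted. Leave it standing there. Origin: centre of the underside.
- tape: Roll of tape lying flat, 104 mm across, 25 mm high, off the other near corner. Leave it. Origin: centre of the underside.
- glue: White glue bottle standing behind and right of the basket, 54 mm across, 146 mm high. Leave it. Origin: centre of the underside.
Not all that is in view belongs to the job. Leave any green look-alike of the mug alone.

How it is judged (in metres and radians):
On the way, in this order (a step that is already met when the one before it is completed fails the run):
1. the ring and the stick lie in the basket with the blocks, let go (x of ring in the frame of basket_mid_floor between -0.095 and 0.095 m and y of ring in the frame of basket_mid_floor between -0.12 and 0.12 m and z of ring in the frame of basket_mid_floor between -0.006 and 0.066 m and x of stick in the frame of basket_mid_floor between -0.095 and 0.095 m and y of stick in the frame of basket_mid_floor between -0.12 and 0.12 m and z of stick in the frame of basket_mid_floor between -0.006 and 0.066 m and contact force between the fingers and ring below 0.1 N and contact force between the fingers and stick below 0.1 N), for 0.2 s.
2. the basket is held tipped, by more than 20 degrees (angle between basket's own z axis and vertical between 0.35 and 0.95 rad and contact force between the fingers and basket above 1 N), for 0.2 s.
At the end, for the whole second after the job is handed in: Gripped by the fingers, the basket is held still, tipped 20 to 54 degrees, opposite rim over 110 mm above the bench, touching no bystander; all four pieces lie still inside it, free of the fingers, centres within 100 mm of the inner floor corner on the mug's side (all of step 1 and all of step 2 and x of block_small in the frame of basket_mid_floor between -0.095 and 0.095 m and y of block_small in the frame of basket_mid_floor between -0.12 and 0.12 m and z of block_small in the frame of basket_mid_floor between -0.006 and 0.066 m and x of block_flat in the frame of basket_mid_floor between -0.095 and 0.095 m and y of block_flat in the frame of basket_mid_floor between -0.12 and 0.12 m and z of block_flat in the frame of basket_mid_floor between -0.006 and 0.066 m and ((world y of mug above 0.2 m and distance between each of block_small, block_flat, ring, stick and corner_near_left below 0.1 m and height (world z) of rim_far_right above 0.11 m) or (world y of mug below 0.2 m and distance between each of block_small, block_flat, ring, stick and corner_near_right below 0.1 m and height (world z) of rim_far_left above 0.11 m)) and linear speed of each of block_small, block_flat, ring, stick, basket below 0.03 m/s and contact force between basket and mug below 0.3 N and contact force between basket and tape below 0.3 N and contact force between basket and glue below 0.3 N and contact force between the fingers and block_small below 0.1 N and contact force between the fingers and block_flat below 0.1 N); the arm keeps its last pose, push and grip.
It fails at once if mug is moved more than 30 mm (distance of mug from where it was at the start of the episode above 0.03 m).
It fails at once if tape is moved more than 30 mm (distance of tape from where it was at the start of the episode above 0.03 m).
It fails at once if glue is moved more than 30 mm (distance of glue from where it was at the start of the episode above 0.03 m).
It also fails if it takes over 64 s, if anything falls off the work surface, if the arm or the gripper's body presses on something with over 40 N, if the wrist force passes 120 N, or if a joint passes its speed limit or range.

### The arm

A 6-joint arm with a two-finger parallel gripper is mounted at the origin on the work surface; the furniture and walls round the work are solid. World frame = base frame: x ahead of the robot, y to its left, z up, the work surface at z = 0. Lengths are in mm, angles in rad, forces in N, time in s.
With the tool pointing down it reaches from about 350 to 975 mm from the base axis. Payload 7.1 kg.
Tool frame: the origin (TCP) lies at the very end of the fingers, on their centre line; the grasp point (between the pads) lies ctrl.hold_point_z behind it (ctrl.hold_point_z is the distance from the TCP to the grasp point, in mm); z points along the fingers, y is the line along which they close (so a half turn about z gives the same grasp; the last joint's range is limited). The gripper opens to 88 mm and grips with 3 to 60 N. Pads are 20 mm wide; open, the fingers measure 115 mm over their backs; the gripper's body (75 mm by 178 mm) begins 61 mm behind the grasp point.
Start: joints at [1.306, 0.423, 1.63, -0, 1.089, -0.019], TCP at [152.051, 606.205, 201.875] pointing down, gripper open.
Joint ranges: [-3, 3], [-0.9, 2.11], [0.09, 2.58], [-1.31, 4.45], [0.11, 2.69], [-2.54, 2.54]. Speed limits (rad/s): [2.39, 2.39, 3.01, 3.14, 3.14, 3.14].

### API

Orientations are given as a rotation vector (axis times angle).
In Python, from workcell import ctrl gives the robot as it stands. The module is installed in compiled form; this text tells all that it offers.
- The arm moves only by the shell command python3 -m creep 'ROWS'. ROWS is JSON, a list of rows, each an object with "translation": the shift along the tool's x, y, z in mm, a list of three; "angular": the turn, a rotation vector about the tool's x, y, z in rad, a list of three; "jaw": the opening, from 0 (shut) to 1 (fully open). A call has exactly 8 rows; each row is the pose to reach, as a shift and turn from the pose commanded when the call began, along the tool's axes at that moment; what a row does not reach only later rows make up. A row lasts 1/8 s, in which the tool goes at most 62.5 mm and 10.7 degrees, less where a joint would pass 70% of its speed; a pose out of reach is approached as far as the arm can. A call with a gripper value outside its range is refused whole. The fingers move at their own pace and stop on an object; the grip force is fixed at half the most. Time passes only in rows, so rows that repeat a pose let the fingers close, or fill a call up. It gives the time, the measured TCP pose, the force, the opening and the grip force at its end, in the units of the state.
- ctrl.get_obs(): the state, without advancing time (a new reading comes with each control period).
- ctrl.get_image(name): name is "scene" or "top" or "wrist"; returns the picture (400x640x3 uint8, red, green, blue); there is no depth.
- ctrl.camera_info(name): a dict with "camera_matrix" (3x3 intrinsics, pixels), "distortion" ([k1, k2, p1, p2, k3] as OpenCV has them; the pictures are not rectified), "world_from_camera" (4x4, takes a point from camera to world coordinates). Camera axes: x right, y up, looking along -z (the intrinsics and any distortion apply to the point x, -y, -z); pixel columns grow to the right and rows downward; lengths in mm; the calibration is good to about 2 mm. A picture is of the moment at which its call begins: read the wrist's pose just before it. camera_info takes no time and is no camera call; for the wrist camera it gives the pose at the moment of the call.
- ctrl.close_job(): hands the job in; it is judged then, once.
Trained networks look in the newest picture that a camera, given by its name, has taken for a name from the list of things; names that differ only in an ending like _2 or _b are one class to them, and where a whole thing is asked for, a point or a joint stands for the part that bears it (a point fixed in the world has none). Each returns a list of dicts, best first, with "score" (0 to 1); they miss things now and then, are a little off and sometimes report something else, mostly with a low value. They report only what shows in the picture. A call takes as long as a camera call. They do not tell look-alikes from the thing itself.
- ctrl.look_for(camera, label): "rect" ([left, top, right, bottom] in pixels, round what is visible of it).
The state is a dict: "t": time; "qpos": joint angles; "qvel": joint speeds; "joint_torque": joint torques, N m; "ee_pos": TCP position; "orientation": TCP orientation; "ft_force": force on the tool from outside, world axes, zero at the start; "moment": the same for the moment, N m; "width": finger opening in mm; "grasp_force": force on a finger pad.
Only numpy, scipy, OpenCV 4.12 (cv2) and the standard library are available. Lean on these libraries where they do the work, as an engineer would, in place of code of your own. Each camera call takes 0.05 s, during which the arm holds its last target. There are 200 camera calls.

## Working session

There is one attempt and no reset: what is moved stays moved. The work goes in short steps, Python scripts to look and compute and a shell command to move; the robot and the scene stay as the last step left them, time stands still between calls to the robot, and variables do not carry over. Pictures are saved under pics/ and viewed, at most 10 in all, crops included, and the job is handed in when it is done.

```bash
mkdir -p pics; cat > h.py <<'E'
import numpy as np, cv2
from workcell import ctrl
from scipy.spatial.transform import Rotation as R
def px2w(cam,uv,z):
    i=ctrl.camera_info(cam);K=np.array(i["camera_matrix"],float);T=np.array(i["world_from_camera"],float)
    p=cv2.undistortPoints(np.array(uv,float).reshape(-1,1,2),K,np.array(i["distortion"],float))[:,0]
    d=np.c_[p[:,0],-p[:,1],-np.ones(len(p))]@T[:3,:3].T; o=T[:3,3]
    return o+d*((z-o[2])/d[:,2:3])
def snap(cam,name):
    im=ctrl.get_image(cam);cv2.imwrite("pics/"+name+".png",im[:,:,::-1]);return im
def w2t(v):
    "world vector -> current tool axes"
    return R.from_rotvec(ctrl.get_obs()["orientation"]).inv().apply(v)
E
python3 - <<'E'
from h import *
o=ctrl.get_obs();print(o["ee_pos"],o["orientation"],o["width"],ctrl.hold_point_z)
print(R.from_rotvec(o["orientation"]).as_matrix().round(3))
a=snap("top","top0");b=snap("scene","sc0")
for l in ["ring","stick","basket","mug","tape","glue","block_small","block_flat"]:
    r=ctrl.look_for("top",l)[:2]
    for q in r:
        x=q["rect"];c=[(x[0]+x[2])/2,(x[1]+x[3])/2]
        print(l,round(q["score"],2),np.round(x),px2w("top",[c],5)[0].round())
cv2.imwrite("pics/both.png",np.vstack([a,b])[:,:,::-1][:, :])
E
```

```text
[151.92796491 605.67729846 201.11730965] [-3.85184018e-01 -3.11767348e+00  2.31568778e-03] 87.98211496644707 18.700000000000003
[[-0.97   0.243 -0.   ]
 [ 0.243  0.97  -0.001]
 [ 0.    -0.001 -1.   ]]
basket 0.83 [244.  95. 355. 184.] [578. 193.   5.]
mug 0.87 [226. 286. 270. 335.] [175. 323.   5.]
mug 0.78 [195. 220. 238. 269.] [331. 395.   5.]
tape 0.72 [391. 194. 438. 237.] [386. -79.   5.]
glue 0.69 [366.  89. 395. 124.] [657.  -8.   5.]
glue 0.31 [206. 138. 220. 164.] [554. 401.   5.]
block_small 0.69 [278. 127. 286. 142.] [592. 235.   5.]
block_flat 0.59 [302. 126. 313. 141.] [593. 173.   5.]
block_flat 0.58 [238.  99. 354. 189.] [567. 202.   5.]
```

View pics/top0.png

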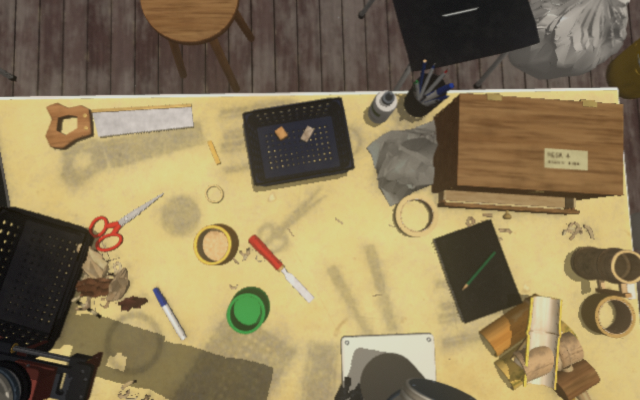

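View pics/sc0.png

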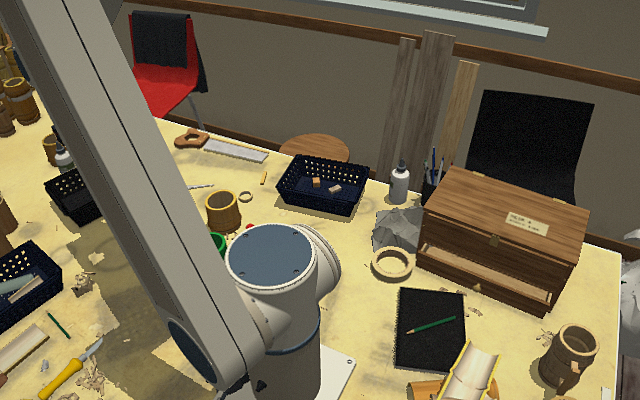

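The top view shows the mug at (213,245), so the near-left corner is wanted. The ring is at (215,195), the stick at (214,152) and the basket rim at about (244,112), (342,98), (354,172) and (252,188). The green look-alike is at (247,311).

```bash
python3 - <<'E'
from h import *
im=cv2.imread("pics/top0.png")
print("ring,stick ends",px2w("top",[[215,195],[209,140],[219,164],[214,152]],8).round(0).tolist())
print("mug top",px2w("top",[[213,245]],90).round())
print("blocks",px2w("top",[[281,133],[307,133]],14).round().tolist())
g=cv2.cvtColor(im,cv2.COLOR_BGR2GRAY)
m=(g<75).astype(np.uint8);m[:, :235]=0;m[:,362:]=0;m[:90]=0;m[195:]=0
m=cv2.morphologyEx(m,cv2.MORPH_OPEN,np.ones((5,5)))
c=max(cv2.findContours(m,0,2)[0],key=cv2.contourArea)
r=cv2.minAreaRect(c);print(r);w=px2w("top",cv2.boxPoints(r),72);print(w.round(),w.mean(0).round(),[np.linalg.norm(w[i]-w[i-1]).round() for i in range(4)])
cr=cv2.resize(im[85:265,190:430],None,fx=3.3,fy=3.3,interpolation=cv2.INTER_CUBIC);cv2.imwrite("pics/crop1.png",cr[:600,:800])
print(ctrl.camera_info("top")["world_from_camera"],ctrl.camera_info("wrist")["world_from_camera"])
E
```

```text
ring,stick ends [[448.0, 397.0, 8.0], [581.0, 410.0, 8.0], [522.0, 387.0, 8.0], [551.0, 398.0, 8.0]]
mug top [[331. 386.  90.]]
blocks [[593.0, 237.0, 14.0], [592.0, 175.0, 14.0]]
((297.6756896972656, 141.55404663085938), (76.60992431640625, 102.09176635742188), 80.53767395019531)
[[628. 324.  72.]
 [663.  94.  72.]
 [488.  72.  72.]
 [455. 299.  72.]] [559. 197.  72.] [np.float64(175.0), np.float64(233.0), np.float64(177.0), np.float64(229.0)]
[[-2.92813116e-02  9.95965763e-01 -8.48221872e-02  3.48478558e+02]
 [-9.98898287e-01 -2.60428051e-02  3.90382504e-02  1.98751564e+02]
 [ 3.66717532e-02  8.58718287e-02  9.95631062e-01  9.89423461e+02]
 [ 0.00000000e+00  0.00000000e+00  0.00000000e+00  1.00000000e+00]] [[ 2.43432692e-01 -9.35718989e-01 -2.55285131e-01  8.35438761e+01]
 [ 9.69917100e-01  2.34534646e-01  6.52251399e-02  6.23483575e+02]
 [-1.15919411e-03 -2.63483345e-01  9.64663249e-01  3.84069244e+02]
 [ 0.00000000e+00  0.00000000e+00  0.00000000e+00  1.00000000e+00]]
```

View pics/crop1.png

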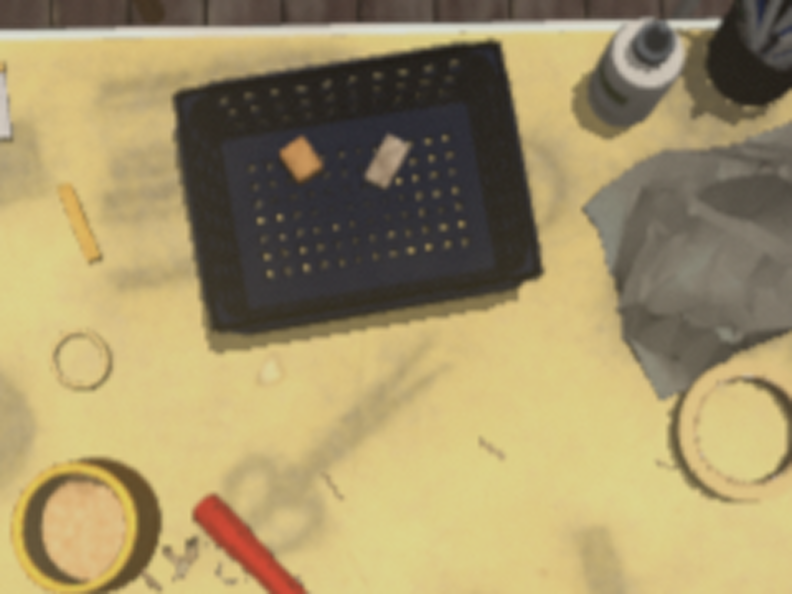

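```bash
python3 -m creep '[{"translation":[-40,-16,0],"angular":[0,0,-0.1],"jaw":1},{"translation":[-95,-37,5],"angular":[0,0,-0.2],"jaw":1},{"translation":[-150,-58,15],"angular":[0,0,-0.3],"jaw":1},{"translation":[-205,-79,30],"angular":[0,0,-0.4],"jaw":1},{"translation":[-260,-100,45],"angular":[0,0,-0.4],"jaw":1},{"translation":[-310,-120,60],"angular":[0,0,-0.4],"jaw":1},{"translation":[-338,-131,70],"angular":[0,0,-0.4],"jaw":1},{"translation":[-338,-131,70],"angular":[0,0,-0.4],"jaw":1}]'
python3 - <<'E'
from h import *
o=ctrl.get_obs();print(o["t"],np.round(o["ee_pos"]),R.from_rotvec(o["orientation"]).as_matrix().round(3).tolist())
snap("wrist","w1")
for l in ["ring","stick","basket"]:
    for q in ctrl.look_for("wrist",l)[:2]:
        x=q["rect"];c=[(x[0]+x[2])/2,(x[1]+x[3])/2]
        print(l,round(q["score"],2),np.round(x),px2w("wrist",[c],10)[0].round())
uv=np.array([[177,93],[498,42],[541,273],[212,332]])/3.3+[190,85]
w=px2w("top",uv,72)[:,:2];Y=((w[0]-w[1])+(w[3]-w[2]))/2;print("basket",w.mean(0),np.degrees(np.arctan2(-Y[0],Y[1])),[np.linalg.norm(w[i]-w[i-1]).round() for i in range(4)])
E
```

```text
t: 1.5
ee_pos: [449.2, 395.3, 131.1]
orientation: [0.237, -3.132, 0.001]
ft_force: [-0.7, 0.2, -0.1]
width: 87.7
grasp_force: 0.0
1.5 [449. 395. 131.] [[-0.989, -0.15, -0.001], [-0.15, 0.989, -0.001], [0.001, -0.001, -1.0]]
ring 0.71 [301. 170. 343. 216.] [453. 399.  10.]
stick 0.77 [299. 257. 322. 300.] [545. 402.  10.]
basket 0.87 [  1. 193. 220. 376.] [588. 191.  10.]
basket [559.60351725 195.85535171] 8.552401286906901 [np.float64(167.0), np.float64(224.0), np.float64(164.0), np.float64(228.0)]
```

View pics/w1.png

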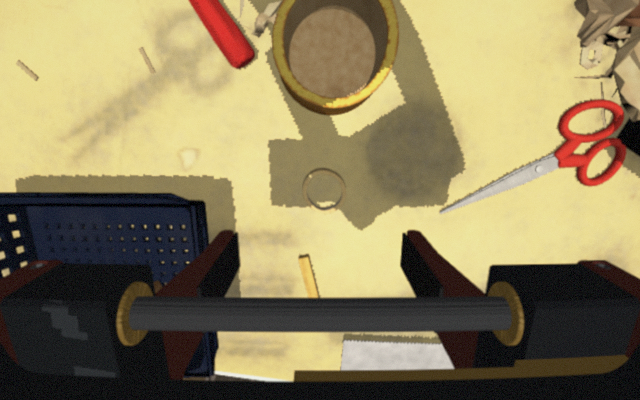

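Wrist view: the ring is at (324,188), between the fingers' line and the mug. The stick is at (310,277), partly hidden by the gripper. Next I descend and grip the ring.

```bash
python3 -m creep '[{"translation":[-1,1,40],"angular":[0,0,0],"jaw":1},{"translation":[-2,2,85],"angular":[0,0,0],"jaw":1},{"translation":[-2,2,115],"angular":[0,0,0],"jaw":1},{"translation":[-2,2,128],"angular":[0,0,0],"jaw":1},{"translation":[-2,2,128],"angular":[0,0,0],"jaw":0.8},{"translation":[-2,2,128],"angular":[0,0,0],"jaw":0.3},{"translation":[-2,2,128],"angular":[0,0,0],"jaw":0.3},{"translation":[-2,2,128],"angular":[0,0,0],"jaw":0.3}]'
```

```text
t: 2.7
ee_pos: [450.1, 399.5, 4.8]
orientation: [-0.242, 3.131, 0.001]
ft_force: [0.5, -0.1, -0.2]
width: 51.2
grasp_force: 0.0
```

```bash
python3 -m creep '[{"translation":[0,0,0],"angular":[0,0,0],"jaw":0.3},{"translation":[0,0,0],"angular":[0,0,0],"jaw":0.3},{"translation":[0,0,0],"angular":[0,0,0],"jaw":0.3},{"translation":[0,0,-15],"angular":[0,0,0],"jaw":0.3},{"translation":[0,0,-50],"angular":[0,0,0],"jaw":0.3},{"translation":[0,0,-95],"angular":[0,0,0],"jaw":0.3},{"translation":[0,-20,-120],"angular":[0,0,0],"jaw":0.3},{"translation":[-5,-50,-120],"angular":[0,0,0],"jaw":0.3}]'
```

```text
t: 3.7
ee_pos: [463.7, 351.7, 127.5]
orientation: [-0.244, 3.127, 0.005]
ft_force: [0.4, -0.4, -0.1]
width: 26.4
grasp_force: 0.0
```

```bash
python3 - <<'E'
from h import *
snap("wrist","w2");snap("top","top2")
for c in ["wrist","top"]:
  for l in ["ring","stick"]:
    for q in ctrl.look_for(c,l)[:2]:
        x=q["rect"];p=[(x[0]+x[2])/2,(x[1]+x[3])/2]
        print(c,l,round(q["score"],2),np.round(x),px2w(c,[p],10)[0].round(),px2w(c,[p],4)[0].round())
E
```

```text
wrist ring 0.71 [350. 162. 392. 206.] [451. 396.  10.] [452. 397.   4.]
top ring 0.31 [278. 128. 287. 140.] [592. 234.  10.] [593. 234.   4.]
```

View pics/w2.png

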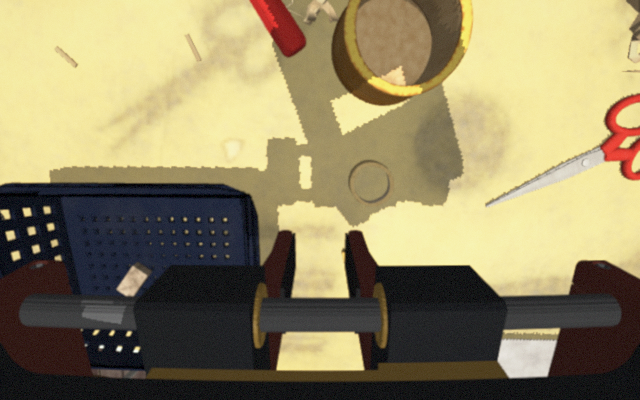

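The ring was not picked up. It lies at (370,182), about (451,396), and the gripper is empty. I'll retry 3 mm lower and check the grip before lifting.

```bash
python3 -m creep '[{"translation":[4,48,0],"angular":[0,0,0],"jaw":1},{"translation":[4,48,30],"angular":[0,0,0],"jaw":1},{"translation":[4,48,80],"angular":[0,0,0],"jaw":1},{"translation":[4,48,112],"angular":[0,0,0],"jaw":1},{"translation":[4,48,123],"angular":[0,0,0],"jaw":0.9},{"translation":[4,48,123],"angular":[0,0,0],"jaw":0.2},{"translation":[4,48,123],"angular":[0,0,0],"jaw":0.2},{"translation":[4,48,123],"angular":[0,0,0],"jaw":0.2}]'
python3 -m creep '[{"translation":[0,0,0],"angular":[0,0,0],"jaw":0.2},{"translation":[0,0,0],"angular":[0,0,0],"jaw":0.2},{"translation":[0,0,0],"angular":[0,0,0],"jaw":0.2},{"translation":[0,0,0],"angular":[0,0,0],"jaw":0.2},{"translation":[0,0,0],"angular":[0,0,0],"jaw":0.2},{"translation":[0,0,0],"angular":[0,0,0],"jaw":0.2},{"translation":[0,0,0],"angular":[0,0,0],"jaw":0.2},{"translation":[0,0,0],"angular":[0,0,0],"jaw":0.2}]'
```

```text
t: 5.0
ee_pos: [451.8, 398.1, 2.3]
orientation: [-0.242, 3.13, 0.002]
ft_force: [-0.4, 0.0, -0.4]
width: 50.2
grasp_force: 0.0
t: 6.0
ee_pos: [451.0, 397.4, 0.9]
orientation: [0.242, -3.132, 0.0]
ft_force: [-0.3, 0.2, -0.0]
width: 17.4
grasp_force: 0.0
```

```bash
python3 - <<'E'
from h import *
snap("wrist","w3");snap("top","t3")
i=cv2.imread("pics/w3.png");t=cv2.imread("pics/t3.png")[100:300,130:430]
t=cv2.resize(t,(400,267));v=np.vstack([i,np.hstack([t,np.zeros((267,240,3),np.uint8)])])
cv2.imwrite("pics/c3.png",cv2.resize(v,(576,600)))
for l in ["ring"]:
    for q in ctrl.look_for("wrist",l)[:2]: print(q)
E
```

```text
{'rect': [288.7, 205.0, 360.3, 277.8], 'score': 0.56}
```

View pics/c3.png

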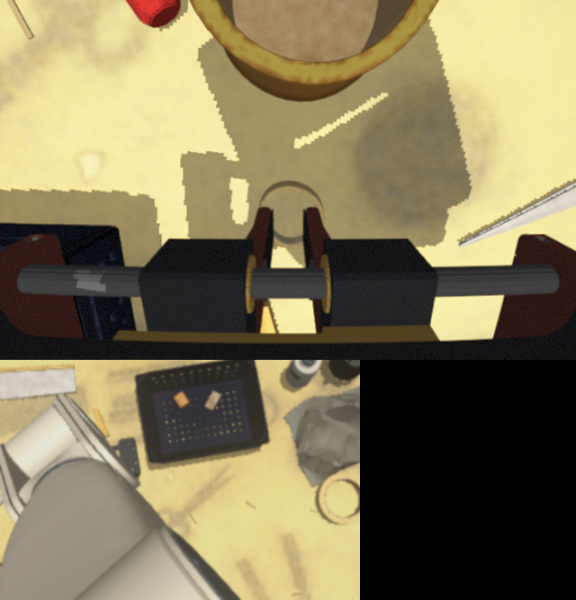

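```bash
python3 - <<'E'
from h import *
print(px2w("wrist",[[324.5,241.4],[324.5,205],[324.5,278]],6).round(1))
i=ctrl.camera_info("wrist");T=np.array(i["world_from_camera"])
for P in ([451,397,1],[451,397,19.6],[430,397,0],[451,406,1],[451,388,1]):
    p=np.linalg.inv(T)@np.r_[P,1.];p=np.array([p[0],-p[1],-p[2]])
    print(P,cv2.projectPoints(p.reshape(1,1,3),np.zeros(3),np.zeros(3),np.array(i["camera_matrix"]),np.array(i["distortion"]))[0].ravel().round())
E
```

```text
[[453.3 399.9   6. ]
 [431.3 396.5   6. ]
 [476.9 403.7   6. ]]
[451, 397, 1] [320. 234.]
[451, 397, 19.6] [320. 246.]
[430, 397, 0] [326. 200.]
[451, 406, 1] [335. 236.]
[451, 388, 1] [305. 232.]
```

```bash
python3 - <<'E'
from h import *
a=cv2.imread("pics/w3.png")[180:330,240:400];b=cv2.imread("pics/w2.png")[130:230,320:420]
a=cv2.resize(a,(480,450),interpolation=cv2.INTER_CUBIC);b=cv2.resize(b,(310,450),interpolation=cv2.INTER_CUBIC)
cv2.imwrite("pics/c4.png",np.clip(np.hstack([a,b])*1.5,0,255))
E
```

```text
[ WARN:0@0.618] global loadsave.cpp:1063 imwrite_ Unsupported depth image for selected encoder is fallbacked to CV_8U.
```

View pics/c4.png

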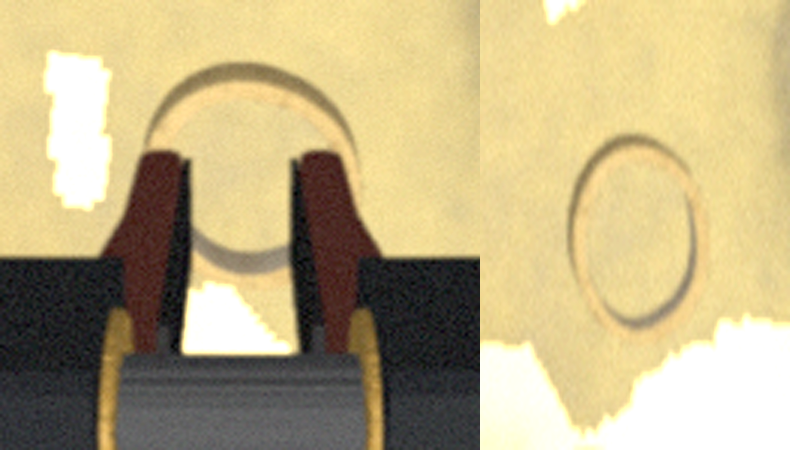

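The ring seems untouched: the fingers closed over it with no force. I'll check whether the reported tool height is right by opening the fingers and probing down in small steps.

```bash
python3 -m creep '[{"translation":[0,0,-3],"angular":[0,0,0],"jaw":1},{"translation":[0,0,-3],"angular":[0,0,0],"jaw":1},{"translation":[0,0,-3],"angular":[0,0,0],"jaw":1},{"translation":[0,0,-3],"angular":[0,0,0],"jaw":1},{"translation":[0,0,-2],"angular":[0,0,0],"jaw":1},{"translation":[0,0,0],"angular":[0,0,0],"jaw":1},{"translation":[0,0,2],"angular":[0,0,0],"jaw":1},{"translation":[0,0,3],"angular":[0,0,0],"jaw":1}]'
```

```text
t: 7.15
ee_pos: [450.8, 397.3, -2.4]
orientation: [0.242, -3.132, 0.0]
ft_force: [-0.3, 0.5, 0.1]
width: 87.6
grasp_force: 0.0
```

There is no contact at z = -2.4, so the reported height is biased. I'll keep probing gently.

```bash
python3 -m creep '[{"translation":[0,0,1],"angular":[0,0,0],"jaw":1},{"translation":[0,0,1],"angular":[0,0,0],"jaw":1},{"translation":[0,0,2],"angular":[0,0,0],"jaw":1},{"translation":[0,0,2],"angular":[0,0,0],"jaw":1},{"translation":[0,0,3],"angular":[0,0,0],"jaw":1},{"translation":[0,0,3],"angular":[0,0,0],"jaw":1},{"translation":[0,0,4],"angular":[0,0,0],"jaw":1},{"translation":[0,0,4],"angular":[0,0,0],"jaw":1}]'
python3 -m creep '[{"translation":[0,0,1],"angular":[0,0,0],"jaw":1},{"translation":[0,0,1],"angular":[0,0,0],"jaw":1},{"translation":[0,0,2],"angular":[0,0,0],"jaw":1},{"translation":[0,0,2],"angular":[0,0,0],"jaw":1},{"translation":[0,0,3],"angular":[0,0,0],"jaw":1},{"translation":[0,0,3],"angular":[0,0,0],"jaw":1},{"translation":[0,0,4],"angular":[0,0,0],"jaw":1},{"translation":[0,0,4],"angular":[0,0,0],"jaw":1}]'
```

```text
t: 8.15
ee_pos: [450.9, 397.3, -6.2]
orientation: [0.242, -3.132, 0.0]
ft_force: [0.3, 0.6, -0.1]
width: 88.0
grasp_force: 0.0
t: 9.15
ee_pos: [450.9, 397.3, -10.2]
orientation: [0.242, -3.132, 0.0]
ft_force: [1.6, -0.1, -0.2]
width: 87.8
grasp_force: 0.0
```

```bash
python3 -m creep '[{"translation":[0,0,1],"angular":[0,0,0],"jaw":1},{"translation":[0,0,1],"angular":[0,0,0],"jaw":1},{"translation":[0,0,2],"angular":[0,0,0],"jaw":1},{"translation":[0,0,2],"angular":[0,0,0],"jaw":1},{"translation":[0,0,3],"angular":[0,0,0],"jaw":1},{"translation":[0,0,3],"angular":[0,0,0],"jaw":1},{"translation":[0,0,4],"angular":[0,0,0],"jaw":1},{"translation":[0,0,4],"angular":[0,0,0],"jaw":1}]'
python3 -m creep '[{"translation":[0,0,0],"angular":[0,0,0],"jaw":0.35},{"translation":[0,0,0],"angular":[0,0,0],"jaw":0.35},{"translation":[0,0,0],"angular":[0,0,0],"jaw":0.35},{"translation":[0,0,0],"angular":[0,0,0],"jaw":0.35},{"translation":[0,0,0],"angular":[0,0,0],"jaw":0.35},{"translation":[0,0,0],"angular":[0,0,0],"jaw":0.35},{"translation":[0,0,0],"angular":[0,0,0],"jaw":0.35},{"translation":[0,0,0],"angular":[0,0,0],"jaw":0.35}]'
```

```text
t: 10.15
ee_pos: [450.9, 397.3, -14.2]
orientation: [0.242, -3.132, 0.0]
ft_force: [0.5, -0.7, -0.0]
width: 88.1
grasp_force: 0.0
t: 11.15
ee_pos: [451.0, 397.4, -14.1]
orientation: [-0.242, 3.132, 0.0]
ft_force: [0.9, -0.1, 0.2]
width: 42.0
grasp_force: 30.0
```

The fingers really end about 19 mm above the reported TCP. At reported z = -14 the ring is held (42 mm, 30 N). Next I carry it into the basket.

```bash
python3 -m creep '[{"translation":[0,0,-25],"angular":[0,0,0],"jaw":0.35},{"translation":[0,0,-65],"angular":[0,0,0],"jaw":0.35},{"translation":[0,-5,-105],"angular":[0,0,0],"jaw":0.35},{"translation":[-10,-40,-115],"angular":[0,0,0],"jaw":0.35},{"translation":[-20,-85,-115],"angular":[0,0,0],"jaw":0.35},{"translation":[-32,-130,-115],"angular":[0,0,0],"jaw":0.35},{"translation":[-40,-165,-110],"angular":[0,0,0],"jaw":0.35},{"translation":[-42,-180,-90],"angular":[0,0,0],"jaw":0.35}]'
python3 -m creep '[{"translation":[0,0,35],"angular":[0,0,0],"jaw":0.35},{"translation":[0,0,65],"angular":[0,0,0],"jaw":0.35},{"translation":[0,0,70],"angular":[0,0,0],"jaw":0.35},{"translation":[0,0,70],"angular":[0,0,0],"jaw":0.5},{"translation":[0,0,70],"angular":[0,0,0],"jaw":0.75},{"translation":[0,0,50],"angular":[0,0,0],"jaw":0.75},{"translation":[0,0,10],"angular":[0,0,0],"jaw":0.75},{"translation":[0,0,-30],"angular":[0,0,0],"jaw":0.75}]'
```

```text
t: 12.15
ee_pos: [521.8, 224.5, 76.7]
orientation: [-0.239, 3.13, 0.001]
ft_force: [-0.3, 0.8, -1.0]
width: 41.6
grasp_force: 30.0
t: 13.15
ee_pos: [520.4, 226.1, 108.9]
orientation: [-0.242, 3.131, 0.001]
ft_force: [0.8, 0.3, -0.5]
width: 65.7
grasp_force: 0.0
```

```bash
python3 -m creep '[{"translation":[-10,30,0],"angular":[0,0,-0.05],"jaw":0.75},{"translation":[-22,70,0],"angular":[0,0,-0.12],"jaw":0.75},{"translation":[-37,110,0],"angular":[0,0,-0.22],"jaw":0.75},{"translation":[-50,150,0],"angular":[0,0,-0.22],"jaw":0.75},{"translation":[-56,166,0],"angular":[0,0,-0.22],"jaw":0.75},{"translation":[-56,166,0],"angular":[0,0,-0.22],"jaw":0.75},{"translation":[-56,166,0],"angular":[0,0,-0.22],"jaw":0.75},{"translation":[-56,166,0],"angular":[0,0,-0.22],"jaw":0.75}]'
python3 - <<'E'
from h import *
snap("wrist","w5")
o=ctrl.get_obs();print(o["ee_pos"],R.from_rotvec(o["orientation"]).as_matrix().round(3).tolist())
for l in ["ring","stick","basket"]:
    for q in ctrl.look_for("wrist",l)[:2]:
        x=q["rect"];p=[(x[0]+x[2])/2,(x[1]+x[3])/2]
        print(l,round(q["score"],2),np.round(x),px2w("wrist",[p],6)[0].round())
E
```

```text
t: 14.15
ee_pos: [549.9, 397.2, 106.0]
orientation: [0.582, -3.087, 0.001]
ft_force: [-0.2, -0.3, -0.1]
width: 65.9
grasp_force: 0.0
[549.96512062 397.37757094 105.98276955] [[-0.931, -0.364, -0.0], [-0.364, 0.931, -0.0], [0.0, -0.0, -1.0]]
ring 0.79 [116.  66. 167. 117.] [522. 224.   6.]
stick 0.89 [317. 164. 330. 230.] [552. 401.   6.]
basket 0.66 [  0.   0. 230. 262.] [563. 210.   6.]
```

View pics/w5.png

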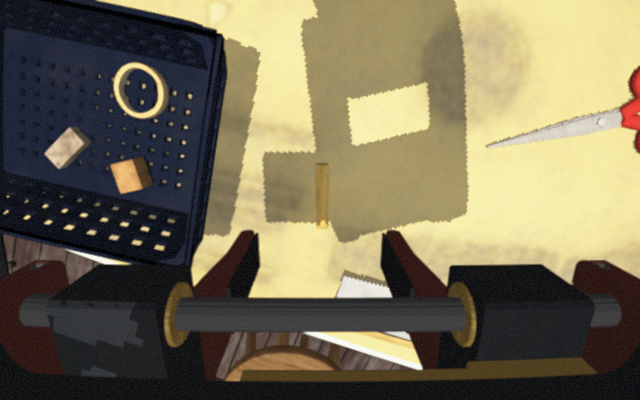

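The ring lies in the basket at (140,90). The stick at (322,195) is aligned between the fingers, about 3 mm off centre. I'll take it.

```bash
python3 -m creep '[{"translation":[-3,3,40],"angular":[0,0,0],"jaw":0.75},{"translation":[-3,3,85],"angular":[0,0,0],"jaw":0.6},{"translation":[-3,3,112],"angular":[0,0,0],"jaw":0.5},{"translation":[-3,3,121],"angular":[0,0,0],"jaw":0.4},{"translation":[-3,3,121],"angular":[0,0,0],"jaw":0.02},{"translation":[-3,3,121],"angular":[0,0,0],"jaw":0.02},{"translation":[-3,3,121],"angular":[0,0,0],"jaw":0.02},{"translation":[-3,3,121],"angular":[0,0,0],"jaw":0.02}]'
```

```text
t: 15.35
ee_pos: [552.5, 403.1, -13.7]
orientation: [-0.584, 3.085, 0.001]
ft_force: [-0.9, -0.7, 5.3]
width: 10.2
grasp_force: 30.0
```

```bash
python3 -m creep '[{"translation":[0,0,-30],"angular":[0,0,0],"jaw":0.02},{"translation":[0,0,-80],"angular":[0,0,0],"jaw":0.02},{"translation":[5,-10,-115],"angular":[0,0,0],"jaw":0.02},{"translation":[25,-50,-115],"angular":[0,0,0.05],"jaw":0.02},{"translation":[45,-95,-115],"angular":[0,0,0.1],"jaw":0.02},{"translation":[67,-140,-115],"angular":[0,0,0.16],"jaw":0.02},{"translation":[88,-182,-115],"angular":[0,0,0.22],"jaw":0.02},{"translation":[100,-207,-105],"angular":[0,0,0.22],"jaw":0.02}]'
python3 -m creep '[{"translation":[0,0,30],"angular":[0,0,0],"jaw":0.02},{"translation":[0,0,70],"angular":[0,0,0],"jaw":0.02},{"translation":[0,0,87],"angular":[0,0,0],"jaw":0.02},{"translation":[0,0,87],"angular":[0,0,0],"jaw":0.3},{"translation":[0,0,87],"angular":[0,0,0],"jaw":0.3},{"translation":[0,0,60],"angular":[0,0,0],"jaw":0.3},{"translation":[0,0,15],"angular":[0,0,0],"jaw":0.3},{"translation":[0,0,-30],"angular":[0,0,0],"jaw":0.4}]'
```

```text
t: 16.35
ee_pos: [534.3, 171.4, 90.7]
orientation: [-0.239, 3.131, 0.0]
ft_force: [-0.2, 0.2, -0.7]
width: 9.8
grasp_force: 30.0
t: 17.35
ee_pos: [534.7, 173.5, 122.6]
orientation: [-0.242, 3.13, 0.001]
ft_force: [1.0, 0.4, -0.2]
width: 32.7
grasp_force: 0.0
```

```bash
cat >> h.py <<'E'
B=R.from_euler("z",8.55,degrees=True); bc=np.array([559.6,196,0.])
def b2w(p): return bc+B.apply(p)
E
python3 - <<'E'
from h import *
o=ctrl.get_obs();print(o["qpos"].round(3) if hasattr(o["qpos"],"round") else o["qpos"])
R0=R.from_rotvec(o["orientation"]);p0=o["ee_pos"]
a=np.radians(14.5);u=np.array([-np.sin(a),0,-np.cos(a)])
rim=b2w([84.5,-55,72]);uw=B.apply(u);print("rim",rim.round(1))
for s in (1,-1):
    y=s*B.apply([np.cos(a),0,-np.sin(a)]);x=np.cross(y,uw)
    Rt=R.from_matrix(np.c_[x,y,uw])
    print("rotvec tool",(R0.inv()*Rt).as_rotvec().round(3))
    for d in (-45,0,28):
        print(d,"shift",R0.inv().apply(rim+uw*(d+18.7)-p0).round(1))
E
```

```text
[ 0.293  0.437  1.828 -0.     0.875 -1.433]
rim [651.3 154.2  72. ]
rotvec tool [0.2   0.201 1.567]
-45 shift [-118.8  -37.1   25.3]
0 shift [-107.5  -37.    68.9]
28 shift [-100.4  -37.    96. ]
rotvec tool [-0.2    0.2   -1.556]
-45 shift [-118.8  -37.1   25.3]
0 shift [-107.5  -37.    68.9]
28 shift [-100.4  -37.    96. ]
```

```bash
python3 -m creep '[{"translation":[-15,-5,0],"angular":[0.02,0.02,0.157],"jaw":0.5},{"translation":[-30,-10,0],"angular":[0.04,0.04,0.313],"jaw":0.5},{"translation":[-45,-15,0],"angular":[0.06,0.06,0.47],"jaw":0.5},{"translation":[-60,-20,0],"angular":[0.08,0.08,0.627],"jaw":0.5},{"translation":[-75,-25,5],"angular":[0.1,0.1,0.784],"jaw":0.5},{"translation":[-90,-30,10],"angular":[0.12,0.12,0.94],"jaw":0.5},{"translation":[-105,-34,15],"angular":[0.14,0.14,1.097],"jaw":0.5},{"translation":[-119,-37,20],"angular":[0.16,0.16,1.254],"jaw":0.5}]'
python3 -m creep '[{"translation":[0,0,0],"angular":[0.02,0.02,0.157],"jaw":0.5},{"translation":[0,0,0],"angular":[0.04,0.04,0.313],"jaw":0.5},{"translation":[0,0,0],"angular":[0.04,0.04,0.313],"jaw":0.5},{"translation":[0,0,0],"angular":[0.04,0.04,0.313],"jaw":0.5},{"translation":[0,0,0],"angular":[0.04,0.04,0.313],"jaw":0.5},{"translation":[0,0,0],"angular":[0.04,0.04,0.313],"jaw":0.5},{"translation":[0,0,0],"angular":[0.04,0.04,0.313],"jaw":0.5},{"translation":[0,0,0],"angular":[0.04,0.04,0.313],"jaw":0.5}]'
python3 - <<'E'
from h import *
snap("wrist","w6");im=cv2.imread("pics/w6.png")
i=ctrl.camera_info("wrist");T=np.linalg.inv(np.array(i["world_from_camera"]))
for P in ([84.5,-112.5,72],[84.5,-55,72],[84.5,55,72],[84.5,112.5,72],[-84.5,112.5,72],[-84.5,-112.5,72],[64,-92,4],[-64,-92,4],[-64,92,4],[64,92,4]):
    p=(T@np.r_[b2w(P),1])[:3]*[1,-1,-1]
    q=cv2.projectPoints(p.reshape(1,1,3),np.zeros(3),np.zeros(3),np.array(i["camera_matrix"]),np.array(i["distortion"]))[0].ravel()
    if abs(q).max()<2000: cv2.drawMarker(im,tuple(int(v) for v in q),(0,255,255) if P[2]>10 else (0,255,0),0,12,1)
cv2.imwrite("pics/w6m.png",im)
o=ctrl.get_obs();R0=R.from_rotvec(o["orientation"]);print(o["qpos"],R0.as_matrix().round(3).tolist())
a=np.radians(14.5);uw=B.apply([-np.sin(a),0,-np.cos(a)]);rim=b2w([84.5,-55,72])
print(R0.inv().apply(rim+uw*(28+18.7)-o["ee_pos"]).round(1))
E
```

```text
t: 18.35
ee_pos: [658.7, 155.3, 101.6]
orientation: [-1.578, -2.546, 0.24]
ft_force: [0.2, 0.3, -0.5]
width: 43.7
grasp_force: 0.0
t: 19.35
ee_pos: [657.5, 155.0, 99.9]
orientation: [-1.933, -2.245, 0.288]
ft_force: [0.3, -0.0, -0.4]
width: 43.9
grasp_force: 0.0
[0.20700502 0.73552811 1.36079212 0.01454479 1.29954441 0.05240005] [[-0.148, 0.957, -0.249], [0.989, 0.144, -0.038], [-0.001, -0.252, -0.968]]
[ 0.2  1.1 75.2]
```

View pics/w6m.png

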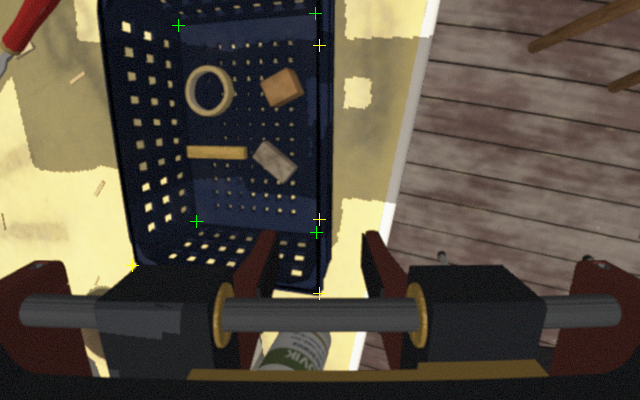

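All four pieces are in the basket: ring (209,91), stick (217,152), blocks (281,87) and (275,160). The predicted rim points lie within about 3 mm of the far wall, at column 325. I descend and grip.

```bash
python3 -m creep '[{"translation":[0,3,25],"angular":[0,0,0],"jaw":0.5},{"translation":[0,3,50],"angular":[0,0,0],"jaw":0.5},{"translation":[0,3,68],"angular":[0,0,0],"jaw":0.5},{"translation":[0,3,75],"angular":[0,0,0],"jaw":0.5},{"translation":[0,3,75],"angular":[0,0,0],"jaw":0.3},{"translation":[0,3,75],"angular":[0,0,0],"jaw":0.15},{"translation":[0,3,75],"angular":[0,0,0],"jaw":0},{"translation":[0,3,75],"angular":[0,0,0],"jaw":0}]'
python3 -m creep '[{"translation":[0,3,0],"angular":[0,0,0],"jaw":0},{"translation":[0,3,0],"angular":[0,0,0],"jaw":0},{"translation":[0,3,0],"angular":[0,0,0],"jaw":0},{"translation":[0,3,0],"angular":[0,0,0],"jaw":0},{"translation":[0,3,0],"angular":[0,0,0],"jaw":0},{"translation":[0,3,0],"angular":[0,0,0],"jaw":0},{"translation":[0,3,0],"angular":[0,0,0],"jaw":0},{"translation":[0,3,0],"angular":[0,0,0],"jaw":0}]'
```

```text
t: 20.4
ee_pos: [642.1, 152.6, 27.1]
orientation: [-1.934, -2.245, 0.287]
ft_force: [-0.1, 0.5, -0.7]
width: 7.2
grasp_force: 0.0
t: 21.4
ee_pos: [644.0, 152.9, 26.6]
orientation: [-1.932, -2.244, 0.29]
ft_force: [-3.3, -0.8, 6.7]
width: 1.8
grasp_force: 30.0
```

```bash
python3 - <<'E'
from h import *
o=ctrl.get_obs();R0=R.from_rotvec(o["orientation"]);p=o["ee_pos"]
piv=b2w([-65,93,0])+[2,0,0]; w=B.apply([-.7071,-.7071,0])
for k in range(1,9):
    Q=R.from_rotvec(w*np.radians(1.75*k))
    print(k,R0.inv().apply(piv+Q.apply(p-piv)-p).round(1),R0.inv().apply(w*np.radians(1.75*k)).round(4))
E
```

```text
1 [ 0.6 -2.2 -5.8] [-0.0216 -0.0209  0.0055]
2 [  1.4  -4.5 -11.6] [-0.0432 -0.0418  0.011 ]
3 [  2.3  -6.9 -17.3] [-0.0648 -0.0627  0.0165]
4 [  3.4  -9.5 -23. ] [-0.0864 -0.0836  0.022 ]
5 [  4.5 -12.2 -28.5] [-0.108  -0.1044  0.0275]
6 [  5.8 -14.9 -34. ] [-0.1296 -0.1253  0.0329]
7 [  7.2 -17.8 -39.4] [-0.1512 -0.1462  0.0384]
8 [  8.8 -20.8 -44.6] [-0.1728 -0.1671  0.0439]
```

```bash
python3 -m creep '[{"translation":[0.6,-2.2,-7],"angular":[-0.0216,-0.0209,0.0055],"jaw":0},{"translation":[1.4,-4.5,-13.5],"angular":[-0.0432,-0.0418,0.011],"jaw":0},{"translation":[2.3,-6.9,-19.3],"angular":[-0.0648,-0.0627,0.0165],"jaw":0},{"translation":[3.4,-9.5,-25],"angular":[-0.0864,-0.0836,0.022],"jaw":0},{"translation":[4.5,-12.2,-30.5],"angular":[-0.108,-0.1044,0.0275],"jaw":0},{"translation":[5.8,-14.9,-36],"angular":[-0.1296,-0.1253,0.033],"jaw":0},{"translation":[7.2,-17.8,-41.4],"angular":[-0.1512,-0.1462,0.0384],"jaw":0},{"translation":[8.8,-20.8,-46.6],"angular":[-0.1728,-0.1671,0.044],"jaw":0}]'
python3 - <<'E'
from workcell import ctrl
o=ctrl.get_obs();print(o["qpos"],o["moment"],o["grasp_force"])
E
```

```text
t: 22.4
ee_pos: [635.3, 160.5, 76.8]
orientation: [2.017, 2.289, -0.264]
ft_force: [0.4, -1.4, 2.5]
width: 2.3
grasp_force: 30.0
[ 0.30821077  0.66704561  1.54884716 -0.18220587  1.04095818  0.28354443] [-0.01426387  0.2670827   0.17102821] 29.99452382326126
```

```bash
python3 -m creep '[{"translation":[0.6,-2.2,-5.8],"angular":[-0.0216,-0.0209,0.0055],"jaw":0},{"translation":[1.4,-4.5,-11.6],"angular":[-0.0432,-0.0418,0.011],"jaw":0},{"translation":[2.3,-6.9,-17.3],"angular":[-0.0648,-0.0627,0.0165],"jaw":0},{"translation":[3.4,-9.5,-23],"angular":[-0.0864,-0.0836,0.022],"jaw":0},{"translation":[4.5,-12.2,-28.5],"angular":[-0.108,-0.1044,0.0275],"jaw":0},{"translation":[5.8,-14.9,-34],"angular":[-0.1296,-0.1253,0.033],"jaw":0},{"translation":[7.2,-17.8,-39.4],"angular":[-0.1512,-0.1462,0.0384],"jaw":0},{"translation":[8.8,-20.8,-44.6],"angular":[-0.1728,-0.1671,0.044],"jaw":0}]'
python3 -m creep '[{"translation":[0.6,-2.2,-5.8],"angular":[-0.0216,-0.0209,0.0055],"jaw":0},{"translation":[1.4,-4.5,-11.6],"angular":[-0.0432,-0.0418,0.011],"jaw":0},{"translation":[2.3,-6.9,-17.3],"angular":[-0.0648,-0.0627,0.0165],"jaw":0},{"translation":[3.4,-9.5,-23],"angular":[-0.0864,-0.0836,0.022],"jaw":0},{"translation":[4.5,-12.2,-28.5],"angular":[-0.108,-0.1044,0.0275],"jaw":0},{"translation":[5.8,-14.9,-34],"angular":[-0.1296,-0.1253,0.033],"jaw":0},{"translation":[7.2,-17.8,-39.4],"angular":[-0.1512,-0.1462,0.0384],"jaw":0},{"translation":[8.8,-20.8,-44.6],"angular":[-0.1728,-0.1671,0.044],"jaw":0}]'
python3 - <<'E'
from h import *
o=ctrl.get_obs();print(o["qpos"],o["moment"],o["grasp_force"])
a=snap("wrist","w7");b=snap("top","t7");c=snap("scene","s7")
s=lambda i,x,y:cv2.resize(i,(x,y),interpolation=cv2.INTER_CUBIC)
b=s(b[80:280,190:390],300,300);c=s(c[140:260,230:390],400,300)
cv2.imwrite("pics/c7.png",np.hstack([s(a,480,300),b])[:,:,::-1])
cv2.imwrite("pics/c7.png",np.vstack([np.hstack([s(a,480,300),b]),np.hstack([c,np.zeros((300,380,3),np.uint8)])])[:,:,::-1])
E
```

```text
t: 23.4
ee_pos: [616.0, 174.6, 120.8]
orientation: [1.882, 2.088, -0.215]
ft_force: [1.4, -3.5, 4.5]
width: 2.1
grasp_force: 30.0
t: 24.4
ee_pos: [589.8, 194.7, 159.1]
orientation: [1.742, 1.888, -0.167]
ft_force: [3.4, -3.7, 10.5]
width: 2.1
grasp_force: 30.0
[ 0.59527994  0.50531257  1.75995396 -0.7102853   1.00091888  0.94723528] [-1.08573159 -0.22193027  0.21742438] 30.00936269760132
```

View pics/c7.png

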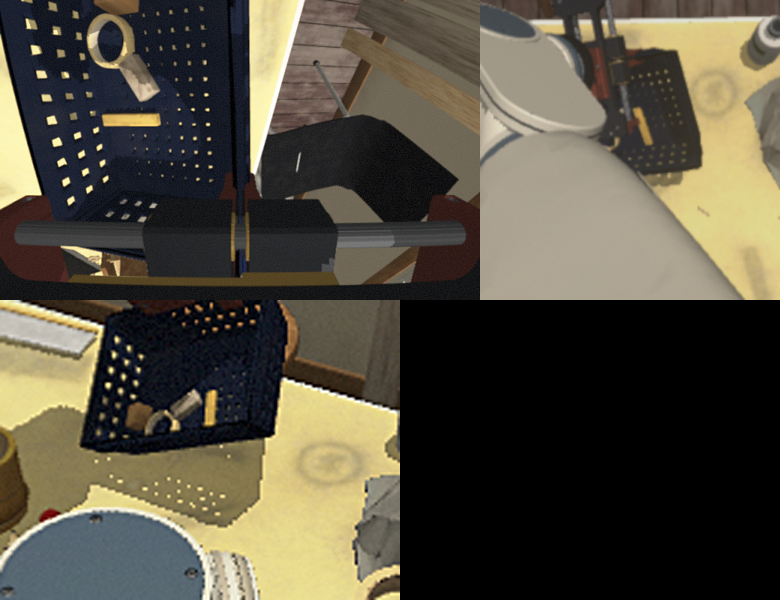

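The wrist crop shows the ring, both blocks and the stick sliding toward the corner, with the stick still the hindmost. I'll let them settle for a second and measure them in the basket frame.

```bash
cat > m.py <<'E'
from h import *
Rg=R.from_rotvec([-1.932,-2.244,.29]);pg=np.array([644,152.9,26.6])
Rb=Rg.inv()*B; tb=Rg.inv().apply(bc+[2,0,0]-pg)
def meas():
    o=ctrl.get_obs();R0=R.from_rotvec(o["orientation"]);RB=R0*Rb;pB=o["ee_pos"]+R0.apply(tb)
    print("tilt",np.degrees(np.arccos(RB.as_matrix()[2,2])).round(1),"down in basket",RB.inv().apply([0,0,-1]).round(2),"corner z",(pB+RB.apply([-64,92,0]))[2].round(1),"rim FR z",(pB+RB.apply([84.5,-55,72]))[2].round())
    ctrl.get_image("wrist");i=ctrl.camera_info("wrist");T=np.array(i["world_from_camera"])
    for l,h in (("ring",10),("stick",8),("block_small",15),("block_flat",10)):
        for q in ctrl.look_for("wrist",l)[:2]:
            x=q["rect"];c=np.array([[(x[0]+x[2])/2,(x[1]+x[3])/2]])
            u=cv2.undistortPoints(c.reshape(-1,1,2),np.array(i["camera_matrix"]),np.array(i["distortion"]))[0,0]
            d=RB.inv().apply(T[:3,:3]@[u[0],-u[1],-1]);s=RB.inv().apply(T[:3,3]-pB)
            P=s+d*((4+h-s[2])/d[2]);print(l,round(q["score"],2),np.round(x),P.round(),"dist",np.linalg.norm(P[:2]-[-64,92]).round())
E
python3 -m creep '[{"translation":[0,0,0],"angular":[0,0,0],"jaw":0},{"translation":[0,0,0],"angular":[0,0,0],"jaw":0},{"translation":[0,0,0],"angular":[0,0,0],"jaw":0},{"translation":[0,0,0],"angular":[0,0,0],"jaw":0},{"translation":[0,0,0],"angular":[0,0,0],"jaw":0},{"translation":[0,0,0],"angular":[0,0,0],"jaw":0},{"translation":[0,0,0],"angular":[0,0,0],"jaw":0},{"translation":[0,0,0],"angular":[0,0,0],"jaw":0}]'
python3 -c "from m import *;meas()"
```

```text
t: 25.55
ee_pos: [589.4, 194.6, 158.4]
orientation: [1.743, 1.89, -0.168]
ft_force: [1.8, -3.4, 8.8]
width: 2.6
grasp_force: 30.0
tilt 42.2 down in basket [-0.48  0.47 -0.74] corner z 2.8 rim FR z 197.0
ring 0.78 [116.  19. 181.  95.] [-43.  53.  14.] dist 45.0
stick 0.95 [136. 131. 213. 166.] [-32.  -7.  12.] dist 104.0
stick 0.28 [  0.   0. 336. 370.] [-41. -33.  12.] dist 128.0
block_small 0.84 [128.   0. 183.  20.] [-30.  79.  19.] dist 37.0
block_small 0.57 [136. 131. 214. 165.] [-26.  -6.  19.] dist 105.0
block_flat 0.76 [157.  70. 211. 132.] [-19.  24.  14.] dist 81.0
block_flat 0.67 [  3.   0. 334. 370.] [-38. -33.  14.] dist 127.0
```

```bash
cat > p.py <<'E'
from m import *
import sys
def plan(tgt,fr=range(1,9),lift=0):
    o=ctrl.get_obs();R0=R.from_rotvec(o["orientation"]);p=o["ee_pos"];RB=R0*Rb;pB=p+R0.apply(tb)
    d=RB.inv().apply([0,0,-1]);t=np.array(tgt)/np.linalg.norm(tgt)
    ax=np.cross(t,d);v=ax/np.linalg.norm(ax)*np.arccos(d@t)  # basket-frame rotation
    piv=pB+RB.apply([-65,93,0]);w=RB.apply(v);print("deg",np.degrees(np.linalg.norm(v)))
    for k in fr:
        Q=R.from_rotvec(w*k/8);print(k,R0.inv().apply(piv+[0,0,lift*k/8]+Q.apply(p-piv)-p).round(1).tolist(),R0.inv().apply(w*k/8).round(3).tolist())
E
python3 -c "
from p import *
plan([-.30,.62,-.72],lift=3)"
```

```text
deg 13.263020386450231
1 [3.0, 3.2, -1.1] [0.015, -0.019, -0.015]
2 [6.0, 6.5, -2.2] [0.031, -0.039, -0.03]
3 [9.1, 9.6, -3.1] [0.046, -0.058, -0.045]
4 [12.3, 12.8, -3.9] [0.061, -0.078, -0.06]
5 [15.5, 15.9, -4.6] [0.077, -0.097, -0.075]
6 [18.7, 18.9, -5.2] [0.092, -0.116, -0.09]
7 [22.0, 21.9, -5.7] [0.107, -0.136, -0.105]
8 [25.4, 24.8, -6.1] [0.123, -0.155, -0.12]
```

```bash
python3 -m creep '[{"translation":[6,6.5,-2.2],"angular":[0.031,-0.039,-0.03],"jaw":0},{"translation":[12.3,12.8,-3.9],"angular":[0.061,-0.078,-0.06],"jaw":0},{"translation":[18.7,18.9,-5.2],"angular":[0.092,-0.116,-0.09],"jaw":0},{"translation":[25.4,24.8,-6.1],"angular":[0.123,-0.155,-0.12],"jaw":0},{"translation":[25.4,24.8,-6.1],"angular":[0.123,-0.155,-0.12],"jaw":0},{"translation":[25.4,24.8,-6.1],"angular":[0.123,-0.155,-0.12],"jaw":0},{"translation":[25.4,24.8,-6.1],"angular":[0.123,-0.155,-0.12],"jaw":0},{"translation":[25.4,24.8,-6.1],"angular":[0.123,-0.155,-0.12],"jaw":0}]'
python3 -c "
from p import *
meas();plan([-.45,.55,-.72])"
```

```text
t: 26.8
ee_pos: [610.7, 223.4, 157.7]
orientation: [1.644, 1.905, -0.462]
ft_force: [2.6, -2.7, 7.0]
width: 2.2
grasp_force: 30.0
tilt 43.7 down in basket [-0.3   0.62 -0.72] corner z 5.3 rim FR z 193.0
ring 0.89 [118.  17. 179.  92.] [-43.  54.  14.] dist 43.0
stick 0.88 [136. 132. 216. 159.] [-30.  -5.  12.] dist 103.0
block_small 0.55 [128.   0. 182.  18.] [-30.  79.  19.] dist 36.0
block_flat 0.91 [156.  68. 213. 132.] [-18.  25.  14.] dist 81.0
deg 9.449471562497243
1 [-2.1, -2.6, -0.3] [-0.014, 0.01, 0.012]
2 [-4.3, -5.3, -0.5] [-0.027, 0.019, 0.024]
3 [-6.4, -8.0, -0.7] [-0.041, 0.029, 0.037]
4 [-8.4, -10.8, -0.8] [-0.054, 0.039, 0.049]
5 [-10.4, -13.5, -0.9] [-0.068, 0.048, 0.061]
6 [-12.4, -16.3, -0.9] [-0.081, 0.058, 0.073]
7 [-14.4, -19.1, -0.8] [-0.095, 0.068, 0.085]
8 [-16.3, -21.9, -0.7] [-0.108, 0.077, 0.098]
```

The pieces have jammed in a row along the near wall. I'll swing the tilt to straight left and slightly away so they fan out along the left wall, then swing back to pack the corner.

```bash
python3 -c "
from p import *
plan([.1,.62,-.78],lift=12)
print(ctrl.get_obs()['qpos'])"
```

```text
deg 23.319769182276527
1 [3.5, 7.1, 3.5] [0.039, -0.003, -0.032]
2 [7.2, 14.0, 7.3] [0.079, -0.007, -0.064]
3 [11.1, 20.4, 11.4] [0.118, -0.01, -0.096]
4 [15.2, 26.5, 15.8] [0.157, -0.014, -0.128]
5 [19.5, 32.2, 20.4] [0.197, -0.017, -0.16]
6 [23.9, 37.5, 25.2] [0.236, -0.021, -0.193]
7 [28.4, 42.4, 30.2] [0.275, -0.024, -0.225]
8 [33.1, 46.9, 35.4] [0.315, -0.028, -0.257]
[ 0.64095589  0.65134524  1.54406155 -0.67674634  1.27622436  0.807999  ]
```

```bash
python3 -m creep '[{"translation":[3.5,7.1,3.5],"angular":[0.039,-0.003,-0.032],"jaw":0},{"translation":[7.2,14,7.3],"angular":[0.079,-0.007,-0.064],"jaw":0},{"translation":[11.1,20.4,11.4],"angular":[0.118,-0.01,-0.096],"jaw":0},{"translation":[15.2,26.5,15.8],"angular":[0.157,-0.014,-0.128],"jaw":0},{"translation":[19.5,32.2,20.4],"angular":[0.197,-0.017,-0.16],"jaw":0},{"translation":[23.9,37.5,25.2],"angular":[0.236,-0.021,-0.193],"jaw":0},{"translation":[28.4,42.4,30.2],"angular":[0.275,-0.024,-0.225],"jaw":0},{"translation":[33.1,46.9,35.4],"angular":[0.315,-0.028,-0.257],"jaw":0}]'
python3 -c "
from p import *
meas();plan([-.45,.5,-.72],lift=-9)"
```

```text
t: 28.05
ee_pos: [661.4, 235.8, 115.1]
orientation: [1.571, 2.114, -0.928]
ft_force: [2.9, -6.3, 14.6]
width: 1.9
grasp_force: 30.0
tilt 39.0 down in basket [ 0.1   0.62 -0.78] corner z 17.4 rim FR z 149.0
ring 0.67 [123.  14. 182.  87.] [-38.  56.  14.] dist 44.0
stick 0.55 [138.  67. 219. 110.] [-22.  33.  12.] dist 73.0
stick 0.4 [134.   0. 187.  14.] [-31.  82.  12.] dist 35.0
block_small 0.67 [132.   1. 184.  14.] [-27.  80.  19.] dist 39.0
block_flat 0.39 [  0.   0. 337. 369.] [-37. -32.  14.] dist 127.0
deg 33.20494723303672
1 [-5.6, -9.4, -3.4] [-0.057, 0.019, 0.041]
2 [-10.8, -19.4, -6.1] [-0.114, 0.037, 0.082]
3 [-15.6, -29.7, -8.2] [-0.17, 0.056, 0.123]
4 [-20.1, -40.4, -9.5] [-0.227, 0.074, 0.164]
5 [-24.1, -51.4, -10.1] [-0.284, 0.093, 0.205]
6 [-27.7, -62.6, -9.9] [-0.341, 0.112, 0.245]
7 [-30.8, -74.0, -9.0] [-0.398, 0.13, 0.286]
8 [-33.4, -85.6, -7.4] [-0.454, 0.149, 0.327]
```

```bash
python3 -m creep '[{"translation":[-5.6,-9.4,-3.4],"angular":[-0.057,0.019,0.041],"jaw":0},{"translation":[-10.8,-19.4,-6.1],"angular":[-0.114,0.037,0.082],"jaw":0},{"translation":[-15.6,-29.7,-8.2],"angular":[-0.17,0.056,0.123],"jaw":0},{"translation":[-20.1,-40.4,-9.5],"angular":[-0.227,0.074,0.164],"jaw":0},{"translation":[-24.1,-51.4,-10.1],"angular":[-0.284,0.093,0.205],"jaw":0},{"translation":[-27.7,-62.6,-9.9],"angular":[-0.341,0.112,0.245],"jaw":0},{"translation":[-30.8,-74,-9],"angular":[-0.398,0.13,0.286],"jaw":0},{"translation":[-33.4,-85.6,-7.4],"angular":[-0.454,0.149,0.327],"jaw":0}]'
python3 -m creep '[{"translation":[0,0,0],"angular":[0,0,0],"jaw":0},{"translation":[0,0,0],"angular":[0,0,0],"jaw":0},{"translation":[0,0,0],"angular":[0,0,0],"jaw":0},{"translation":[0,0,0],"angular":[0,0,0],"jaw":0},{"translation":[0,0,0],"angular":[0,0,0],"jaw":0},{"translation":[0,0,0],"angular":[0,0,0],"jaw":0},{"translation":[0,0,0],"angular":[0,0,0],"jaw":0},{"translation":[0,0,0],"angular":[0,0,0],"jaw":0}]'
python3 - <<'E'
from m import *
meas()
ctrl.get_image("scene")
for l in ("ring","stick","block_small","block_flat","basket"): print(l,[(np.round(q["rect"]),round(q["score"],2)) for q in ctrl.look_for("scene",l)[:2]])
E
```

```text
t: 29.3
ee_pos: [590.6, 203.1, 164.5]
orientation: [1.703, 1.9, -0.203]
ft_force: [0.3, -0.3, -1.6]
width: 1.9
grasp_force: 30.0
t: 30.3
ee_pos: [591.7, 202.9, 165.0]
orientation: [1.702, 1.901, -0.206]
ft_force: [-0.1, -0.0, -2.3]
width: 1.9
grasp_force: 30.0
tilt 42.9 down in basket [-0.46  0.51 -0.73] corner z 7.9 rim FR z 203.0
ring 0.66 [119.  12. 185.  85.] [-40.  58.  14.] dist 42.0
ring 0.35 [  2.   0. 339. 369.] [-37. -32.  14.] dist 127.0
stick 0.8 [142.  52. 216. 112.] [-23.  36.  12.] dist 69.0
stick 0.5 [  0.   0. 337. 368.] [-40. -33.  12.] dist 127.0
block_small 0.94 [135.   2. 187.  14.] [-26.  79.  19.] dist 40.0
block_flat 0.66 [179.   0. 239.  35.] [ 4. 72. 14.] dist 71.0
ring []
stick [(array([297., 177., 303., 188.]), 0.51)]
block_small [(array([277., 179., 289., 194.]), 0.4)]
block_flat [(array([284., 167., 294., 179.]), 0.5)]
basket [(array([259., 126., 343., 200.]), 0.6)]
```

```bash
python3 -c "
from workcell import ctrl
print(ctrl.close_job())"
```

```text
the job is handed in; nothing more can be done
None
```

The job is handed in: the basket is held in the gripper, tipped about 43° toward its near-left corner (the mug's side), and by my last camera measurement all four pieces lie inside within about 71 mm of that corner. The verdict was not shown.

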